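Fill one empty rack pocket and hover the second lock body over the other

ROBOT

A 6-joint arm with a two-finger parallel gripper is mounted at the origin on a cart in front of the work surface, level with it; the furniture and walls round the work are solid. World frame = base frame: x ahead of the robot, y to its left, z up, the work surface at z = 0. Lengths are in mm, angles in rad, forces in N, time in s.
With the tool pointing down it reaches from about 300 to 875 mm from the base axis. Payload 6.4 kg.
Tool frame: the origin (TCP) lies midway between the tips of the shut fingers; the grasp point (between the pads) lies 19 mm behind it; z points along the fingers, y is the line along which they close (so a half turn about z gives the same grasp; the last joint's range is limited). The gripper opens to 85 mm and grips with 20 to 120 N. Pads are 22 mm wide; open, the fingers measure 114 mm over their backs; the gripper's body (76 mm by 85 mm) begins 54 mm behind the grasp point. The pads swing forward as they close: fully open they stand 13 mm farther back than shut.
Start: joints at [-0.206, 0.181, 1.607, -0, 1.354, -0.206], TCP at [575.014, 0.015, 196.388] pointing down, gripper open.
Joint ranges: [-2.99, 2.99], [-0.89, 2.07], [0.3, 2.58], [-1.14, 4.28], [0, 2.63], [-3.12, 3.12]. Speed limits (rad/s): [2.57, 2.57, 3.01, 3.14, 3.14, 3.14].

INTERFACE

Orientations are given as a 3x3 rotation matrix whose columns are the frame's x, y, z axes.
In Python, from rig import read_state, camera, finish_job gives the robot as it stands.
- The arm moves only by the tool send_rows, never from a script. Its argument "commands" is a list of rows, each a list of 6 numbers: the shift along the tool's x, y, z in mm, then the turn, a rotation vector about the tool's x, y, z in rad. A call has 1 to 20 rows; each row is the pose to reach, as a shift and turn from the pose commanded when the call began, along the tool's axes at that moment; what a row does not reach only later rows make up. A row lasts 1/8 s, in which the tool goes at most 62.5 mm and 10.7 degrees, less where a joint would pass 70% of its speed; a pose out of reach is approached as far as the arm can. A call with a gripper value outside its range is refused whole. "jaw" is the finger opening in mm, from 0 to 85.4, set as the call begins (left out, the last holds). The fingers move at their own pace and stop on an object; "newtons" is the grip in N (left out, the last holds). Time passes only in rows, so rows that repeat a pose let the fingers close. It gives the time, the measured TCP pose, the force, the opening and the grip force at its end, in the units of the state.
- read_state(): the state, without advancing time (a new reading comes with each control period).
- camera(name): name is "scene" or "side" or "wrist"; returns a dict with "pixels" (384x512x3 uint8, red, green, blue), "fovy" (degrees; the focal length in pixels is half the picture's height over the tangent of half this angle, whatever the lens; pixels are square), "cx", "cy" (the principal point, pixels), "dist" ([k1, k2, p1, p2, k3] as OpenCV has them; the pictures are not rectified), "pose" (4x4, takes a point from camera to world coordinates). Camera axes: x right, y up, looking along -z (the intrinsics and any distortion apply to the point x, -y, -z); pixel columns grow to the right and rows downward; lengths in mm; the calibration is good to about 2 mm. A picture is of the moment at which its call begins. There is no depth.
- finish_job(): hands the job in; it is judged then, once.
The state is a dict: "time_s": time; "joints": joint angles; "dq": joint speeds; "joint_torque": joint torques, N m; "eef_pos": TCP position; "eef_rot": TCP orientation; "force": force on the tool from outside, world axes, zero at the start; "moment": the same for the moment, N m; "finger_gap": finger opening in mm; "grip_force": force on a finger pad.
Only numpy, scipy, OpenCV 4.12 (cv2) and the standard library are available. Lean on these libraries where they do the work, as an engineer would, in place of code of your own. Each camera call takes 0.05 s, during which the arm holds its last target. There are 200 camera calls.

TASK

Two of the four pockets of the green rack are empty. Without disturbing the blue bin, the glue pot next to it, the oil bottle on the green mat or the bodies already in the rack, and without dropping anything, lay one of the two spare lock bodies from the table fully down in an empty pocket and let it go; then bring the other spare over the remaining empty pocket and stop with it level, lined up with the pocket, about 10 mm above its rim and not touching the rack. Finish while still holding it there, so that I can look over the pocket and the body before it goes in.

Things in the scene. Friction and masses are not known exactly. Their poses are not given: they have to be found in the camera images.
- rack: green fixed rack 130 x 270 x 22 mm, origin under its centre: a row of four pockets along y, 66 mm apart, each 22 x 94 mm inside, long along x. Pocket floor = base plate, 10 mm up; silvery metal cheeks and end stops, 6 mm thick, round-topped, rise 12 mm above it. The middle 56 mm of each pocket's sides is open for the fingers. 48 mm lie between neighbouring bodies
- pocket1 (a point): seat centre of a pocket of the rack: where the centre of a body lies when it is fully down in this pocket. x runs along the pocket (so along the body's length), z up. The pocket rim is 3.5 mm above this point, the pocket floor 8.5 mm below it. Pocket 1 of 4 in the row; two of the four are empty (a dark strip shows on the floor), which two varies
- pocket2 (a point): seat centre of a pocket of the rack: where the centre of a body lies when it is fully down in this pocket. x runs along the pocket (so along the body's length), z up. The pocket rim is 3.5 mm above this point, the pocket floor 8.5 mm below it. Pocket 2 of 4 in the row; two of the four are empty (a dark strip shows on the floor), which two varies
- pocket3 (a point): seat centre of a pocket of the rack: where the centre of a body lies when it is fully down in this pocket. x runs along the pocket (so along the body's length), z up. The pocket rim is 3.5 mm above this point, the pocket floor 8.5 mm below it. Pocket 3 of 4 in the row; two of the four are empty (a dark strip shows on the floor), which two varies
- pocket4 (a point): seat centre of a pocket of the rack: where the centre of a body lies when it is fully down in this pocket. x runs along the pocket (so along the body's length), z up. The pocket rim is 3.5 mm above this point, the pocket floor 8.5 mm below it. Pocket 4 of 4 in the row; two of the four are empty (a dark strip shows on the floor), which two varies
- racked_a_mid (a point): grey steel lock body, a bar 18 x 90 x 17 mm (x, y, z), about 160 g, lying flat; one that already lies in the rack; leave it there. This point is its centre, half-way up; y runs along the bar, z up when it lies flat. The two ends count as alike
- racked_b_mid (a point): grey steel lock body, a bar 18 x 90 x 17 mm (x, y, z), about 160 g, lying flat; one that already lies in the rack; leave it there. This point is its centre, half-way up; y runs along the bar, z up when it lies flat. The two ends count as alike
- racked_a: the same body, as a solid: origin at the centre of its underside
- racked_b: the same body, as a solid: origin at the centre of its underside
- spare_a_mid (a point): grey steel lock body, a bar 18 x 90 x 17 mm (x, y, z), about 160 g, lying flat; one of the two spares, loose on the table to the left. This point is its centre, half-way up; y runs along the bar, z up when it lies flat. The two ends count as alike
- spare_b_mid (a point): grey steel lock body, a bar 18 x 90 x 17 mm (x, y, z), about 160 g, lying flat; one of the two spares, loose on the table to the left. This point is its centre, half-way up; y runs along the bar, z up when it lies flat. The two ends count as alike
- spare_a: the same spare, as a solid: origin at the centre of its underside
- spare_b: the same spare, as a solid: origin at the centre of its underside
- big_bin_mid (a point): blue open-front bin of black levers, 128 x 96 x 77 mm (x, y, z), loose, standing between the spares and the rack; this point is its centre, 38 mm up
- glue_can_mid (a point): white glue pot with a brown rim, 57 mm across, 62 mm tall, loose, standing between the spares and the rack; this point is its centre, 31 mm up
- oil_bottle_mid (a point): yellowish oil bottle with a red spout, 32 mm across, 108 mm tall, loose, standing on the green mat; this point is its centre, 54 mm up
Things that resemble listed ones, but are neither listed nor needed, are in the scene too. Leave any purple or red look-alike of the spare_a alone.

How it is judged:
By the outcome, as a careful person would: the job done as asked, in the order asked, and still so for the second after the job is handed in, while the arm keeps its last pose, push and grip.
It also fails if it takes over 64 s, if anything falls off the work surface, if the arm or the gripper's body presses on something with over 40 N, if the wrist force passes 120 N, or if a joint passes its speed limit or range.

## Working session

There is one attempt and no reset: what is moved stays moved. The work goes in short steps, Python scripts to look and compute and a tool call to move; the robot and the scene stay as the last step left them, time stands still between calls to the robot, and variables do not carry over. Pictures are saved under pics/ and viewed, at most 10 in all, crops included, and the job is handed in when it is done.

Besides the shell and the picture viewer there is one more tool, called in YAML: its name, and indented under it one key for each argument. send_rows: Moves the arm, as the interface text tells. Its arguments: {"type":"object","properties":{"commands":{"type":"array","items":{"type":"array","items":{"type":"number"}}},"jaw":{"type":"number"},"newtons":{"type":"number"}},"required":["commands"]}

```bash
mkdir -p pics; cat > h.py <<'E'
import numpy as np, cv2
from rig import read_state, camera, finish_job
def shot(n,name=None):
    c=camera(n); np.savez(f'cam_{n}.npz',**{k:np.array(v) for k,v in c.items()})
    if name: cv2.imwrite(f'pics/{name}.png',c['pixels'][:,:,::-1])
    return c
def load(n): return dict(np.load(f'cam_{n}.npz'))
def KD(c):
    f=c['pixels'].shape[0]/2/np.tan(np.radians(float(c['fovy']))/2)
    return np.array([[f,0,float(c['cx'])],[0,f,float(c['cy'])],[0,0,1]]),np.array(c['dist'],float).ravel()
def world(c,px,z):
    K,D=KD(c); P=np.array(c['pose'])
    u=cv2.undistortPoints(np.array(px,float).reshape(-1,1,2),K,D).reshape(-1,2)
    d=np.c_[u[:,0],-u[:,1],-np.ones(len(u))]@P[:3,:3].T
    return P[:3,3]+d*((z-P[2,3])/d[:,2])[:,None]
def pix(c,X):
    K,D=KD(c); P=np.array(c['pose']); q=(np.array(X,float)-P[:3,3])@P[:3,:3]
    return cv2.projectPoints(q*[1,-1,-1],np.zeros(3),np.zeros(3),K,D)[0].reshape(-1,2)
E
python3 - <<'E'
from h import *
ims=[shot(n)['pixels'] for n in('scene','side','wrist')]
a=cv2.resize(ims[0],(800,600),interpolation=cv2.INTER_CUBIC)
cv2.imwrite('pics/a.png',a[:,:,::-1])
b=np.hstack([cv2.resize(i,(400,300),interpolation=cv2.INTER_AREA) for i in ims[1:]])
cv2.imwrite('pics/b.png',b[:,:,::-1])
for n in('scene','side','wrist'):
    c=load(n);print(n,c['pose'].round(2).tolist(),c['fovy'],c['dist'])
E
```

```text
scene [[0.52, 0.34, -0.78, -265.17], [-0.85, 0.2, -0.48, -528.3], [-0.01, 0.92, 0.39, 490.02], [0.0, 0.0, 0.0, 1.0]] 52.57254490589413 [-0.05037619  0.          0.          0.          0.        ]
side [[-1.0, -0.06, 0.08, 663.79], [0.1, -0.53, 0.84, 996.36], [-0.0, 0.85, 0.53, 709.71], [0.0, 0.0, 0.0, 1.0]] 50.48255697481254 [-0.12101752  0.          0.          0.          0.        ]
wrist [[1.0, -0.0, 0.0, 574.61], [0.0, 0.95, 0.31, 78.57], [-0.0, -0.31, 0.95, 371.81], [0.0, 0.0, 0.0, 1.0]] 61.414861577412594 [-0.00836196  0.          0.          0.          0.        ]
```

View pics/a.png

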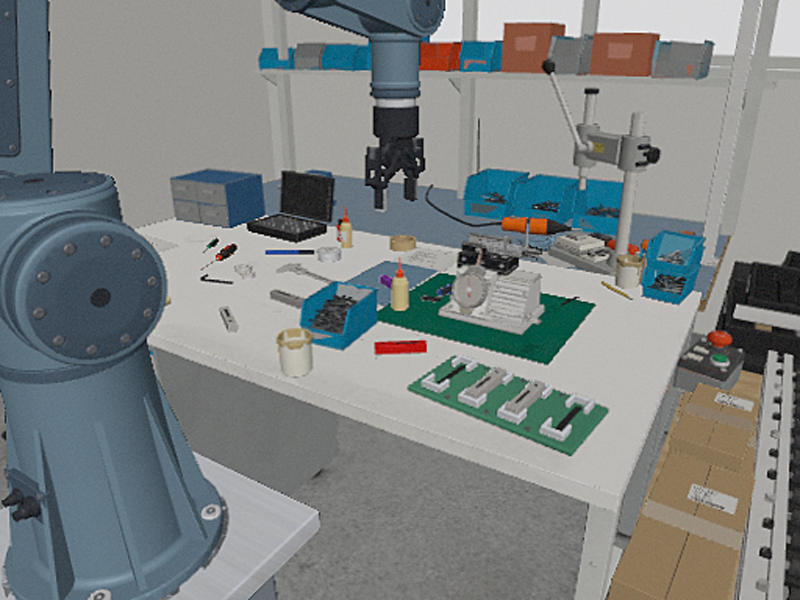

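View pics/b.png

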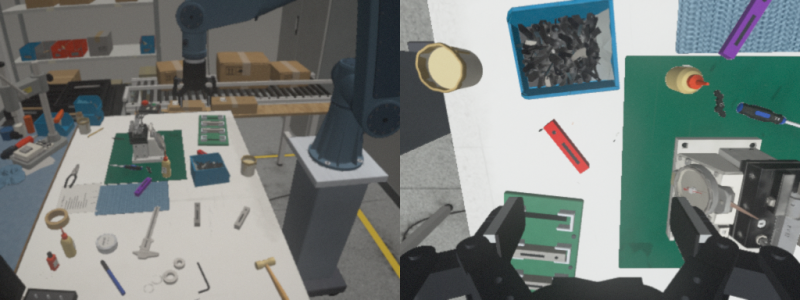

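The scene view shows the rack with both outer pockets empty (445,375 and 567,418), the spares at (228,318) and (290,298), and red and purple look-alikes at (400,347) and (385,282). In the side view the spares are at (196,214) and (242,217).

```bash
python3 - <<'E'
from h import *
s=load('side')['pixels'];c=load('scene')['pixels']
# side crop: x 225..345,y 240..300 ; scene crop x 255..395,y 220..295
a=cv2.resize(s[240:305,215:345],(800,400),interpolation=cv2.INTER_CUBIC)
cv2.imwrite('pics/c.png',a[:,:,::-1])
w=load('wrist')['pixels']
a=cv2.resize(c[215:297,250:400],(800,437),interpolation=cv2.INTER_CUBIC)
cv2.imwrite('pics/d.png',a[:,:,::-1])
E
```

```text
(no output)
```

View pics/c.png

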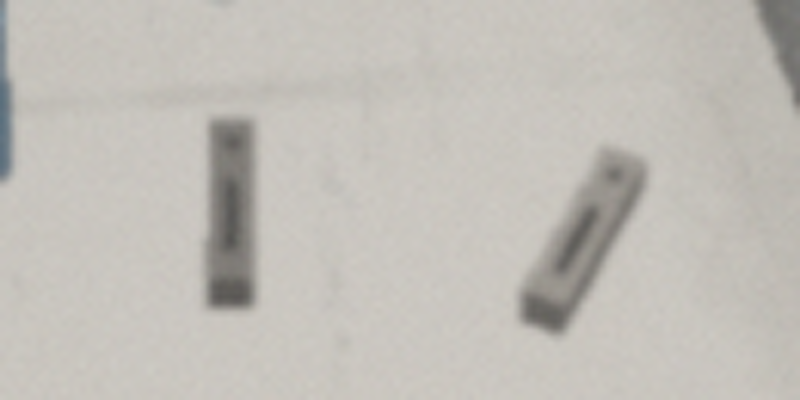

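View pics/d.png

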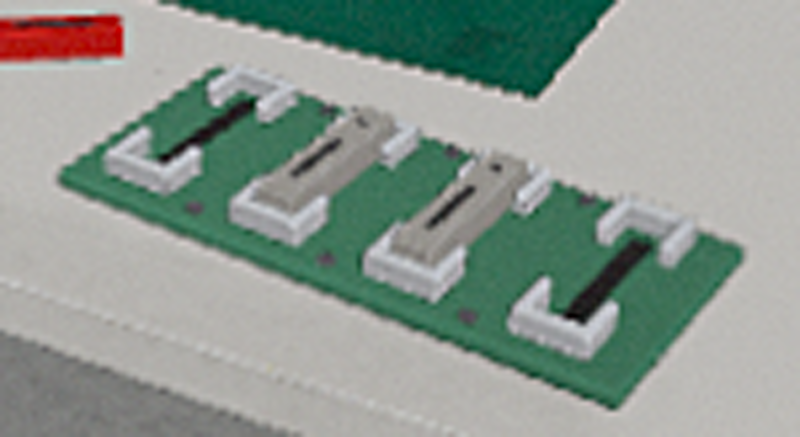

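Both spares are grey with a dark slot, as described (crop positions (231,200) and (585,225)). The red and purple bars are the look-alikes. Pockets 1 and 4, the outer ones, are empty.

```bash
python3 - <<'E'
from h import *
s=load('side');c=load('scene');w=load('wrist')
def un(p,k,o): return (np.array(p,float)+.5)/k-.5+o
for p in ([(210,120),(254,120),(253,277),(207,277)],[(605,147),(647,166),(567,300),(522,288)]):
    X=world(s,un(p,6.154,(215,240)),17)[:,:2];d=X[0]+X[1]-X[2]-X[3];print(X.mean(0).round(1),np.degrees(np.arctan2(d[1],d[0])).round(1),np.linalg.norm(d)/2)
X=world(c,un([(217,66),(745,250),(615,402),(60,178)],5.333,(250,215)),10)[:,:2];print(X.round(1),X.mean(0).round(1))
d=X[0]+X[3]-X[1]-X[2];print(np.linalg.norm(d)/2,np.degrees(np.arctan2(-d[0],d[1])))
X=world(c,un([(210,130),(610,280)],5.333,(250,215)),10)[:,:2];print('strips',X.round(1))
# obstacles in wrist view (b right half scale 400/512)
print('bin,pot top', world(w,np.array([(108,10),(122,100),(220,88),(212,0)])/.78125,77).round(0)[:,:2].tolist(), world(w,np.array([(48,65)])/.78125,62).round(0)[:,:2])
print(read_state()['eef_rot'])
E
```

```text
[594.5 282.1] -96.2 87.53597475542252
[459.1 311.7] -124.1 84.64196312866177
[[ 544.6 -126.3]
 [ 511.8 -391.8]
 [ 383.2 -376.4]
 [ 414.9 -114.8]] [ 463.6 -252.3]
265.50797904938014 -6.982378109873813
strips [[ 487.  -152.3]
 [ 461.2 -349.7]]
bin,pot top [[481.0, 136.0], [488.0, 43.0], [600.0, 56.0], [590.0, 145.0]] [[400.  81.]]
[[-1.43846927e-05  9.99999098e-01 -1.34300577e-03]
 [ 9.99999958e-01  1.47737530e-05  2.89684181e-04]
 [ 2.89703761e-04 -1.34300155e-03 -9.99999056e-01]]
```

send_rows:
  commands:
    - [50,-10,0,0,0,0]
    - [105,-20,0,0,0,0]
    - [160,-30,0,0,0,0]
    - [215,-40,0,0,0,0]
    - [250,-48,0,0,0,0]
    - [260,-50,0,0,0,0]
    - [260,-50,0,0,0,0]
    - [260,-50,0,0,0,0]
  jaw: 60

```text
time_s: 1.15
eef_pos: [525.4, 258.8, 196.2]
eef_rot: [[0.001, 1.0, -0.0], [1.0, -0.001, -0.0], [-0.0, -0.0, -1.0]]
force: [0.2, -0.6, -0.3]
finger_gap: 60.1
grip_force: 0.0
```

```bash
python3 - <<'E'
from h import *
c=shot('wrist')
cv2.imwrite('pics/e.png',cv2.resize(c['pixels'],(800,600),interpolation=cv2.INTER_CUBIC)[:,:,::-1])
print(read_state()['eef_pos'],pix(c,[[594,282,17],[459,312,17]])*800/512)
E
```

```text
[525.4834838  258.68302582 196.30106201] [[491.38606061 217.18500993]
 [296.91323269 173.40230393]]
```

View pics/e.png

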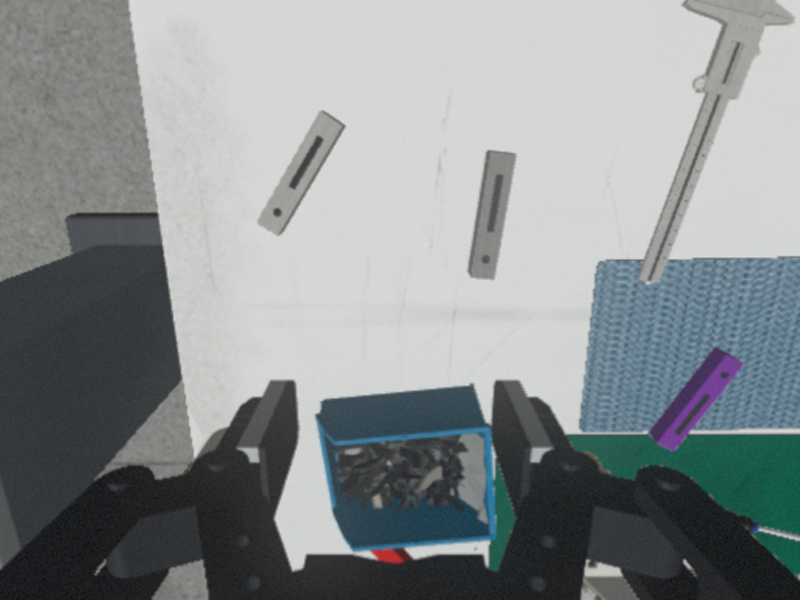

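Wrist view: spare A's top corners are about (487,150),(516,153),(495,279),(469,276), and spare B's about (322,111),(344,125),(281,234),(259,222). The bin is behind the fingers at the bottom.

```bash
python3 - <<'E'
from h import *
c=load('wrist')
for p in ([(487,150.5),(515.5,153),(495,279),(469,276.5)],[(322,111),(344,125),(281,234),(259,222)]):
    X=world(c,(np.array(p)+.5)*.64-.5,17)[:,:2];d=X[0]+X[1]-X[2]-X[3]
    print(X.mean(0).round(1),np.degrees(np.arctan2(d[1],d[0])).round(1),np.linalg.norm(d)/2,np.linalg.norm(X[0]-X[1]),np.linalg.norm(X[2]-X[3]))
    g=np.r_[X.mean(0)]-read_state()['eef_pos'][:2];print('shift tool x,y',g[1],g[0])
E
```

```text
[593.7 282.2] 84.6 88.8184782277972 19.46520504396866 19.19117301645402
shift tool x,y 23.541541241823893 68.23238505264828
[461.2 311.3] 57.2 87.3195346826944 16.749357464568615 17.215434440458534
shift tool x,y 52.5697074716183 -64.25921765409464
```

send_rows:
  commands:
    - [12,34,30,0,0,0.05]
    - [23.5,68.2,70,0,0,0.094]
    - [23.5,68.2,120,0,0,0.094]
    - [23.5,68.2,140,0,0,0.094]
    - [23.5,68.2,140,0,0,0.094]
    - [23.5,68.2,140,0,0,0.094]
    - [23.5,68.2,140,0,0,0.094]
  jaw: 50

```text
time_s: 2.08
eef_pos: [594.8, 283.9, 59.1]
eef_rot: [[0.094, 0.996, 0.004], [0.996, -0.094, 0.001], [0.001, 0.004, -1.0]]
force: [-1.4, 0.2, -0.5]
finger_gap: 50.3
grip_force: 0.0
```

```bash
python3 - <<'E'
from h import *
c=shot('wrist')
cv2.imwrite('pics/f.png',cv2.resize(c['pixels'],(800,600),interpolation=cv2.INTER_CUBIC)[:,:,::-1])
s=read_state();print(s['eef_pos'],s['finger_gap'],s['eef_rot'].round(4) if hasattr(s['eef_rot'],'round') else s['eef_rot'])
E
```

```text
[594.5228638  283.92323265  58.73625515] 50.07964908889475 [[ 9.370e-02  9.956e-01  3.500e-03]
 [ 9.956e-01 -9.380e-02  9.000e-04]
 [ 1.300e-03  3.400e-03 -1.000e+00]]
```

View pics/f.png

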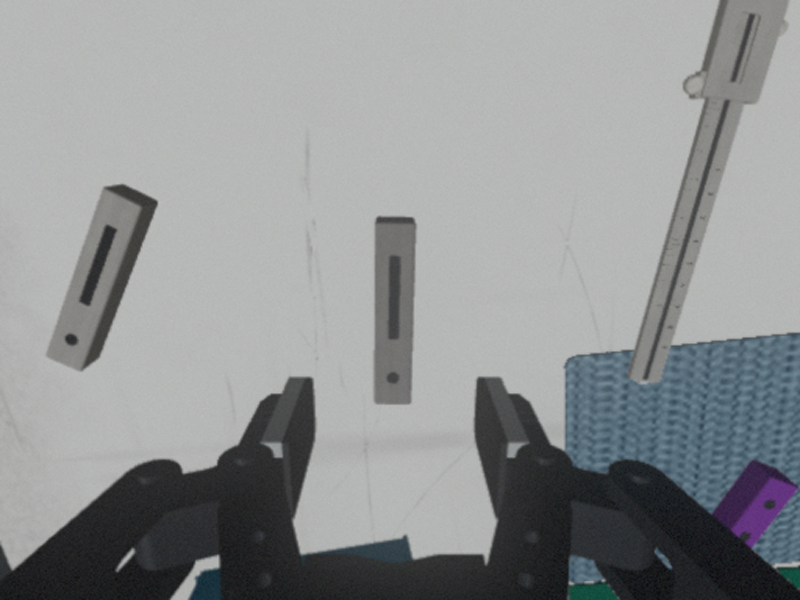

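The bar is centred between the fingers: its top corners are (376,222),(415,223),(411,404),(375,403) and the finger tips are near (300,380) and (490,380).

```bash
python3 - <<'E'
from h import *
c=load('wrist');s=read_state();R=np.array(s['eef_rot'])
for p in ([(376,222),(415,223),(411,404),(375,403)],[(107,188),(146,206),(84,369),(47,355)]):
    X=world(c,(np.array(p)+.5)*.64-.5,17);d=X[0]+X[1]-X[2]-X[3]
    print(X.mean(0).round(1),np.degrees(np.arctan2(d[1],d[0])).round(1),np.linalg.norm(d)/2,((X.mean(0)-s['eef_pos'])@R).round(1))
E
```

```text
[594.9 282.2  17. ] 83.9 88.36157275813851 [-1.7  0.4 41.7]
[462.1 311.4  17. ] 56.3 87.54908810820879 [  14.8 -134.5   41.3]
```

send_rows:
  commands:
    - [-1,0.4,20,0,0,0.012]
    - [-1.7,0.4,38,0,0,0.012]
    - [-1.7,0.4,48,0,0,0.012]
    - [-1.7,0.4,53.5,0,0,0.012]
    - [-1.7,0.4,53.5,0,0,0.012]
    - [-1.7,0.4,53.5,0,0,0.012]

```text
time_s: 2.88
eef_pos: [594.0, 282.0, 3.5]
eef_rot: [[0.106, 0.994, 0.001], [0.994, -0.106, 0.0], [0.0, 0.001, -1.0]]
force: [-0.4, 0.5, 1.2]
finger_gap: 49.8
grip_force: 0.0
```

send_rows:
  commands:
    - [0,0,0,0,0,0]
    - [0,0,0,0,0,0]
    - [0,0,0,0,0,0]
    - [0,0,0,0,0,0]
    - [0,0,0,0,0,0]
    - [0,0,0,0,0,0]
  jaw: 0
  newtons: 60

```text
time_s: 3.62
eef_pos: [593.4, 281.8, 2.9]
eef_rot: [[0.106, 0.994, -0.0], [0.994, -0.106, 0.0], [0.0, -0.0, -1.0]]
force: [-0.3, -0.1, -0.5]
finger_gap: 0.1
grip_force: 0.0
```

Fingers shut on nothing; looking.

```bash
python3 - <<'E'
from h import *
c=shot('wrist');d=shot('side');p=pix(d,[[594,282,10]])[0].astype(int);print(p)
a=cv2.resize(c['pixels'],(400,300),interpolation=cv2.INTER_AREA)
b=cv2.resize(d['pixels'][p[1]-56:p[1]+57,p[0]-75:p[0]+75],(400,300),interpolation=cv2.INTER_CUBIC)
cv2.imwrite('pics/g.png',np.hstack([a,b])[:,:,::-1])
E
```

```text
[252 273]
```

View pics/g.png

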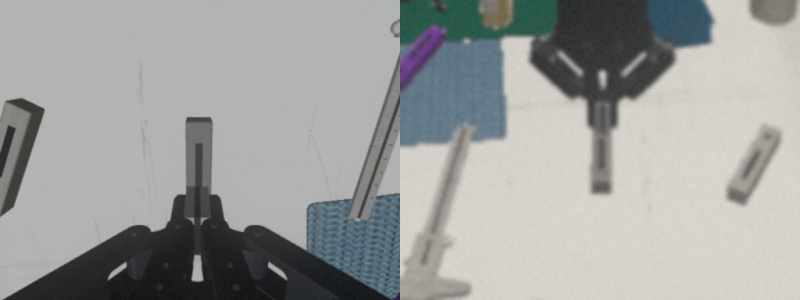

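```bash
python3 - <<'E'
from h import *
c=load('wrist');d=load('side');s=read_state();print(s['finger_gap'],s['grip_force'],s['force'])
T=s['eef_pos']
print('tcp px(400 scale)',pix(c,[T,[594.9,282.2,17],[599,327,17],[590,237,17]])*.78125)
print('side crop',(pix(d,[T,[594.9,282.2,17],[599,327,17],[590,237,17]])-[252-75,273-56])*2.667+[400,0])
cv2.imwrite('pics/h.png',cv2.resize(c['pixels'][190:340,150:360],(800,571),interpolation=cv2.INTER_CUBIC)[:,:,::-1])
E
```

```text
-0.8569212082581085 0.0 [ 0.31868448 -0.39931416 -0.5666285 ]
tcp px(400 scale) [[196.7855797  175.95267347]
 [198.79835176 183.41632475]
 [198.01051073 120.55180686]
 [198.47918309 237.62487614]]
side crop [[601.48445571 156.00335569]
 [599.87316415 145.15758699]
 [600.26280788 181.40955377]
 [600.31724598 111.10825583]]
```

View pics/h.png

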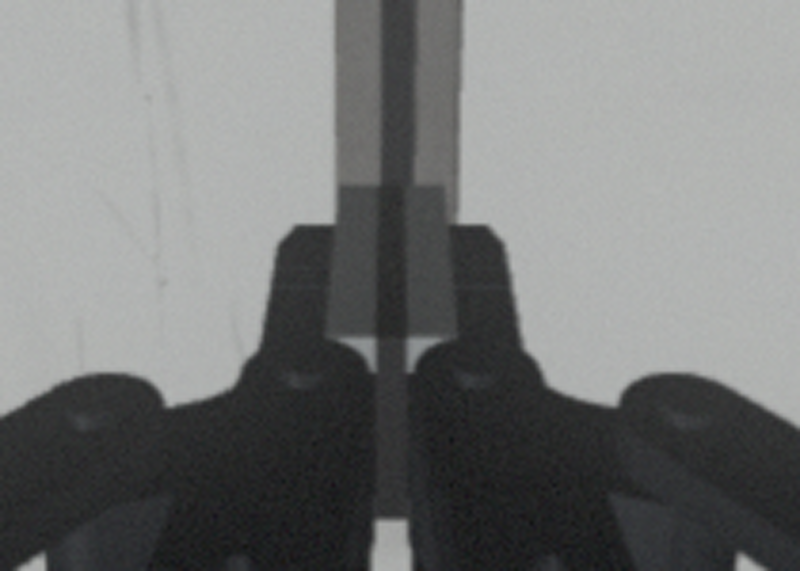

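```bash
python3 - <<'E'
from h import *
c=load('wrist');d=load('side')
def ray(c,p):
    a=world(c,[p],0)[0];o=np.array(c['pose'])[:3,3];return o,(a-o)/np.linalg.norm(a-o)
def tri(p,q):
    o1,u=ray(c,p);o2,v=ray(d,q)
    t=np.linalg.lstsq(np.c_[u,-v],o2-o1,rcond=None)[0];A,B=o1+t[0]*u,o2+t[1]*v;return A.round(1),B.round(1)
w=lambda x,y:(150+x/3.81,190+y/3.81); s=lambda x,y:(177+(x-400)/2.667,217+y/2.667)
print('dark tip',tri(w(392,227),s(602,125)))
print('bar +y end top',tri((198/.78125,121/.78125),s(601,180)))
for z in(3,15,20,25,30,35): print(z,[((pix(c,[[593.4,281.8,z]])[0]-[150,190])*3.81).round(),((pix(d,[[593.4,281.8,z]])[0]-[177,217])*2.667+[400,0]).round()])
E
```

```text
dark tip (array([594.8, 290.5,  49.4]), array([593.8, 290.6,  49.4]))
bar +y end top (array([599. , 327.1,  18.8]), array([598.4, 327.1,  18.8]))
3 [array([388., 135.]), array([602., 156.])]
15 [array([388., 168.]), array([601., 146.])]
20 [array([388., 183.]), array([601., 142.])]
25 [array([388., 199.]), array([601., 138.])]
30 [array([388., 216.]), array([601., 134.])]
35 [array([388., 234.]), array([601., 130.])]
```

Both views put the real finger tips well above the reported TCP (about 30 mm): the fingers shut over the bar. I'll open, then descend in guarded steps while watching the force.

send_rows:
  commands:
    - [0,0,0,0,0,0]
    - [0,0,0,0,0,0]
    - [0,0,0,0,0,0]
    - [0,0,0,0,0,0]
    - [0,0,4,0,0,0]
    - [0,0,8,0,0,0]
    - [0,0,10,0,0,0]
    - [0,0,10,0,0,0]
  jaw: 40

```text
time_s: 4.72
eef_pos: [593.2, 281.7, -7.5]
eef_rot: [[0.106, 0.994, -0.001], [0.994, -0.106, -0.0], [-0.0, -0.001, -1.0]]
force: [0.3, -0.7, 0.2]
finger_gap: 40.2
grip_force: 0.0
```

```bash
python3 - <<'E'
from h import *
c=shot('wrist');d=shot('side');s=read_state();print(s['eef_pos'],s['force'],s['joints'])
p=pix(d,[[594,282,20]])[0].astype(int)
a=cv2.resize(c['pixels'],(400,300),interpolation=cv2.INTER_AREA)
b=cv2.resize(d['pixels'][p[1]-30:p[1]+30,p[0]-40:p[0]+40],(400,300),interpolation=cv2.INTER_CUBIC)
print(p)
cv2.imwrite('pics/i.png',np.hstack([a,b])[:,:,::-1])
E
```

```text
[593.48777699 281.80013204  -7.10984172] [-0.37782759 -0.82143303 -0.29971976] [2.63020339e-01 5.88823376e-01 1.50512367e+00 9.84745844e-06
 1.04762453e+00 3.68987926e-01]
[252 270]
```

View pics/i.png

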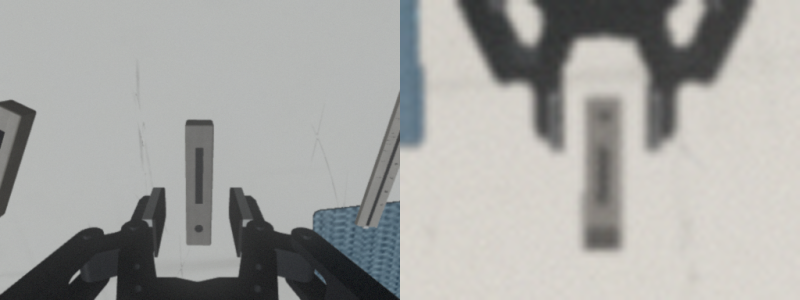

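At reported z = −7 there is no contact and the tips are clear of the table. They show at wrist (164,188),(230,188) and side (558,150),(652,150), so I'll triangulate them.

```bash
python3 - <<'E'
from h import *
c=load('wrist');d=load('side');s=read_state()
def ray(c,p):
    a=world(c,[p],0)[0];o=np.array(c['pose'])[:3,3];return o,(a-o)/np.linalg.norm(a-o)
for p,q in(((164,188),(652,150)),((230,188),(558,150))):
    o1,u=ray(c,np.array(p)/.78125);o2,v=ray(d,(212+(q[0]-400)/5,240+q[1]/5))
    t=np.linalg.lstsq(np.c_[u,-v],o2-o1,rcond=None)[0];print((o1+t[0]*u).round(1),(o2+t[1]*v).round(1))
# from wrist alone with gap 40.2
K,_=KD(c);print('depth by width',40.2*K[0,0]/(66/.78125))
P=np.array(c['pose']);print(P[:3,3].round(1), (np.array(s['eef_pos'])-P[:3,3])@P[:3,:3])
E
```

```text
[573.6 290.8  26.5] [570.6 290.5  27.2]
[614.4 287.3  28. ] [615.3 287.   28.3]
depth by width 153.8284515234782
[601.6 359.8 168.7] [ 1.09312080e-01 -2.00833206e+01 -1.91432227e+02]
```

send_rows:
  commands:
    - [0,0,5,0,0,0]
    - [0,0,10,0,0,0]
    - [0,0,13,0,0,0]
    - [0,0,15,0,0,0]
    - [0,0,15,0,0,0]

```text
time_s: 5.45
eef_pos: [593.3, 281.8, -22.3]
eef_rot: [[0.106, 0.994, -0.0], [0.994, -0.106, -0.0], [-0.0, -0.0, -1.0]]
force: [0.7, -0.1, 0.5]
finger_gap: 39.8
grip_force: 0.0
```

send_rows:
  commands:
    - [0,0,1,0,0,0]
    - [0,0,2,0,0,0]
    - [0,0,3,0,0,0]
    - [0,0,3,0,0,0]

```text
time_s: 5.95
eef_pos: [593.3, 281.7, -25.2]
eef_rot: [[0.106, 0.994, -0.0], [0.994, -0.106, -0.0], [-0.0, -0.0, -1.0]]
force: [0.0, -0.4, 0.2]
finger_gap: 39.8
grip_force: 0.0
```

send_rows:
  commands:
    - [0,0,0,0,0,0]
    - [0,0,0,0,0,0]
    - [0,0,0,0,0,0]
    - [0,0,0,0,0,0]
    - [0,0,0,0,0,0]
  jaw: 0
  newtons: 60

```text
time_s: 6.58
eef_pos: [593.7, 281.9, -24.8]
eef_rot: [[0.106, 0.994, 0.0], [0.994, -0.106, 0.0], [0.0, 0.0, -1.0]]
force: [-1.9, -0.6, 4.6]
finger_gap: 15.8
grip_force: 59.2
```

send_rows:
  commands:
    - [0,0,-3,0,0,0]
    - [0,0,-10,0,0,0]
    - [0,0,-15,0,0,0]
    - [0,0,-15,0,0,0]
    - [0,0,-15,0,0,0]

```text
time_s: 7.2
eef_pos: [593.4, 281.8, -10.2]
eef_rot: [[0.106, 0.994, -0.0], [0.994, -0.106, -0.0], [-0.0, -0.0, -1.0]]
force: [0.1, 0.3, -2.1]
finger_gap: 15.9
grip_force: 58.6
```

```bash
python3 - <<'E'
from h import *
s=read_state();print(s['eef_pos'],s['force'],s['moment'],s['finger_gap'],s['grip_force'])
d=shot('side');g=cv2.cvtColor(d['pixels'],cv2.COLOR_RGB2GRAY)
# is the bar still at table? sample predicted end face bottom for z=0 and z=15
for z in(0,15):
    for X in([598.5,327,z+3],[598.5,327,z+8],[598.5,327,z+13],[598,322,z+17]): 
        u,v=pix(d,[X])[0].round().astype(int);print(z,(u,v),g[v,u])
E
```

```text
[593.3571313  281.76202546 -10.15015896] [ 0.12925716  0.27843203 -2.14790608] [-0.01960422 -0.0118687  -0.03037515] 15.932226421325517 58.638548254966736
0 (np.int64(252), np.int64(289)) 215
0 (np.int64(252), np.int64(288)) 211
0 (np.int64(252), np.int64(286)) 187
0 (np.int64(252), np.int64(283)) 93
15 (np.int64(252), np.int64(285)) 143
15 (np.int64(252), np.int64(283)) 93
15 (np.int64(252), np.int64(282)) 94
15 (np.int64(252), np.int64(279)) 126
```

Gripped and lifted: the force shows the bar's weight and the side view shows the bar raised.

send_rows:
  commands:
    - [0,0,-20,0,0,0]
    - [0,0,-60,0,0,0]
    - [0,0,-105,0,0,0]
    - [-10,-1,-140,0,0,0]
    - [-35,-4,-155,0,0,0.05]
    - [-75,-8,-155,0,0,0.15]
    - [-120,-13,-155,0,0,0.28]
    - [-170,-18,-155,0,0,0.42]
    - [-220,-23,-155,0,0,0.56]
    - [-270,-28,-155,0,0,0.7]
    - [-320,-33,-155,0,0,0.84]
    - [-370,-38,-155,0,0,0.98]
    - [-420,-43,-155,0,0,1.12]
    - [-470,-48,-155,0,0,1.26]
    - [-520,-54,-155,0,0,1.4]
    - [-565,-59,-155,0,0,1.5]
    - [-600,-63,-155,0,0,1.57]
    - [-625,-66,-155,0,0,1.59]
    - [-640,-67,-155,0,0,1.59]
    - [-642,-67,-155,0,0,1.59]

```text
time_s: 9.75
eef_pos: [458.9, -350.1, 145.6]
eef_rot: [[0.992, -0.125, 0.001], [-0.125, -0.992, -0.001], [0.001, 0.0, -1.0]]
force: [-0.2, 0.8, -2.8]
finger_gap: 15.7
grip_force: 58.8
```

send_rows:
  commands:
    - [0,0,0,0,0,0]
    - [0,0,10,0,0,0]
    - [0,0,30,0,0,0]
    - [0,0,50,0,0,0]
    - [0,0,65,0,0,0]
    - [0,0,70,0,0,0]
    - [0,0,70,0,0,0]
    - [0,0,70,0,0,0]

```text
time_s: 10.75
eef_pos: [459.4, -350.0, 75.7]
eef_rot: [[0.992, -0.125, 0.001], [-0.125, -0.992, -0.001], [0.001, 0.001, -1.0]]
force: [0.1, -0.8, -2.1]
finger_gap: 15.9
grip_force: 58.8
```

```bash
python3 - <<'E'
from h import *
c=shot('wrist');s=read_state();print(s['eef_pos'],np.round(s['eef_rot'],3).tolist(),s['force'])
cv2.imwrite('pics/j.png',cv2.resize(c['pixels'],(800,600),interpolation=cv2.INTER_CUBIC)[:,:,::-1])
K,_=KD(c);print(K)
E
```

```text
[ 459.38683016 -350.05869907   75.76480462] [[0.992, -0.125, 0.001], [-0.125, -0.992, -0.001], [0.001, 0.001, -1.0]] [-0.17307427  0.65168157 -1.99271632]
[[323.2693429    0.         252.21511568]
 [  0.         323.2693429  191.41974004]
 [  0.           0.           1.        ]]
```

View pics/j.png

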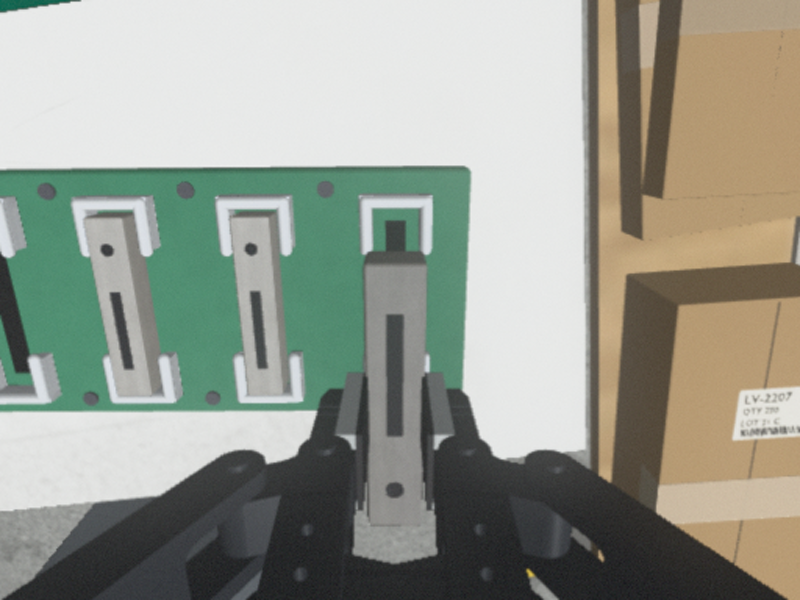

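Wrist view: the bar is held with its top corners near (366,264),(426,264),(372,524),(421,524). The empty outer pocket's stop spans columns 361–432 at row 197 (inner 371–422). The plate corner is at (470,167). From here I work from numbers only, since the view budget is used up.

```bash
cat >> h.py <<'E'
from scipy.optimize import least_squares
def fitrack(c,obs,x0=(463,-252,-.122)):
    P=np.array([o[0] for o in obs],float);Q=np.array([o[1] for o in obs],float)
    def W(p): 
        a=p[2];R=np.array([[np.cos(a),-np.sin(a)],[np.sin(a),np.cos(a)]]);return np.c_[P[:,:2]@R.T+p[:2],P[:,2]]
    r=least_squares(lambda p:(pix(c,W(p))-Q).ravel(),x0,loss='soft_l1');return r.x,(pix(c,W(r.x))-Q)
E
python3 - <<'E'
from h import *
c=load('wrist');s=read_state();f=lambda *p:((p[0]+.5)*.64-.5,(p[1]+.5)*.64-.5)
obs=[((65,-135,10),f(469.5,168)),((-65,-33+0,10),f(300,409.5))]
# stop centres: outer silhouettes and inner
for k,y,L,R,r in((4,-99,361,432,197),(3,-33,217,291.5,197),(2,33,73,154,198)):
    obs.append(((53,y+17,20),f(L,r)));obs.append(((53,y-17,20),f(R,r)))
obs+=[((47,-99+11,21),f(371.5,208)),((47,-99-11,21),f(422,208))]
obs=[o for i,o in enumerate(obs) if i!=1]
x,e=fitrack(c,obs);print('rack',x.round(3),e.round(1).tolist())
a=x[2];R=np.array([[np.cos(a),-np.sin(a)],[np.sin(a),np.cos(a)]])
for y in(99,-99):print('pocket',x[:2]+R@[0,y])
# bar pnp in world: unknown x,y,z,yaw,pitch,roll
B=np.array([(45,9,8.5),(45,-9,8.5),(-45,9,8.5),(-45,-9,8.5),(45,9,-8.5),(45,-9,-8.5)],float)
Q=np.array([f(366,264),f(426,264),f(372,524),f(421,524),f(370,253),f(424,253)])
from scipy.spatial.transform import Rotation as Ro
T=lambda p:Ro.from_euler('zyx',p[3:]).apply(B)+p[:3]
r=least_squares(lambda p:(pix(c,T(p))-Q).ravel(),[459,-350,110,-.125,0,0]);print('bar',r.x.round(3),(pix(c,T(r.x))-Q).round(1).tolist())
E
```

```text
rack [ 4.70943e+02 -2.54901e+02 -1.19000e-01] [[3.9, -0.5], [-0.1, -0.3], [2.5, -0.6], [-1.0, 0.2], [-0.8, -0.1], [-1.4, 0.2], [-5.6, -0.1], [1.8, 1.3], [0.4, 1.1]]
pocket [ 482.67639196 -156.59904275]
pocket [ 459.21024775 -353.20356985]
bar [ 4.57362e+02 -3.51574e+02  1.01438e+02 -1.20000e-01  5.20000e-02
 -1.40000e-02] [[-0.4, -0.2], [0.4, -0.2], [-1.2, -0.4], [1.2, -0.0], [-0.4, 0.4], [0.3, 0.4]]
```

send_rows:
  commands:
    - [1,0.7,15,0,0,0]
    - [2,1.4,35,0,0,0]
    - [2,1.4,50,0,0,0]
    - [2,1.4,58,0,0,0]
    - [2,1.4,60,0,0,0]
    - [2,1.4,60,0,0,0]
    - [2,1.4,60,0,0,0]

```text
time_s: 11.68
eef_pos: [461.1, -351.6, 15.6]
eef_rot: [[0.992, -0.125, 0.001], [-0.125, -0.992, -0.001], [0.001, 0.001, -1.0]]
force: [-0.7, -0.0, -1.3]
finger_gap: 15.8
grip_force: 58.9
```

```bash
python3 - <<'E'
from h import *
c=shot('wrist');s=read_state();print(s['eef_pos'],s['force'])
g=cv2.cvtColor(c['pixels'],cv2.COLOR_RGB2GRAY).astype(int);h=c['pixels'].astype(int)
R=np.array(s['eef_rot']);t=np.array(s['eef_pos'])
e=lambda x,y,z:pix(c,[t+R@[x,y,0]+[0,0,z-t[2]]])[0].round(1)
print('pred bar +x top',e(45,9,t[2]+42),e(45,-9,t[2]+42),'bot',e(45,-9,t[2]+25),e(45,9,t[2]+25),'stop inner z22',e(47,-11,22),e(47,11,22),e(53,-17,22),e(53,17,22))
sat=h.max(2)-h.min(2)
print('rows (gray/greenness g-r)')
for r in range(108,190,3): print(r,' '.join(f'{g[r,x]:3d}' for x in range(218,292,2)))
E
```

```text
[ 461.09388332 -351.56855572   15.57150951] [-0.18666993 -0.08561249 -1.54709387]
pred bar +x top [270.9 171.1] [228.8 171. ] bot [231.2 162.2] [268.9 162.2] stop inner z22 [229.5 150.7] [271.  150.8] [217.9 139.4] [282.6 139.5]
rows (gray/greenness g-r)
108 227 227 227 227 228 226 228 226 226 227 228 228 227 226 228 227 227 226 226 226 227 226 227 228 228 227 226 228 227 226 226 227 226 227 228 226 226
111 226 226 227 227 228 227 227 227 226 228 227 227 227 227 227 228 228 228 226 226 227 226 228 227 227 226 226 227 226 226 226 227 226 226 227 227 227
114 227 226 227 227 227 227 227 226 227 226 228 228 228 224 224 224 225 223 223 223 222 223 223 224 223 224 224 223 224 223 224 223 224 222 221 220 222
117  87  84  87  87  88  88  88  90  90  91  91  89  86  91  91  90  92  90  92  92  94  94  93  96  90  95  93  94  92  96  91  93  95  94  95  98  99
120 106 103 107 106 106 109 105 108 108 108 109 108 109 111 106 110 108 111 111 113 112 114 113 109 109 111 111 111 111 111 113 113 113 109 111 114 113
123 120 116 119 117 119 119 118 118 120 119 119 121 119 119 119 120 123 120 121 121 1
[... 2710 characters left out ...]
 142 141 138 135 136 136 134 141 141 142 138 138 141 139 185 212 214 201 122 119 116 113 118
180 115 115 154 201 216 212 201 123 128 140 138 139 139 140 140 140 141 138 140 136 138 141 140 140 138 142 138 137 184 213 212 200 125 116 116 117 117
183 116 113 150 200 214 214 200 114 127 140 137 138 137 140 144 140 141 140 141 138 139 141 140 138 142 139 140 140 189 212 213 199 125 116 116 115 117
186 112 115 147 199 215 213 197 105 127 141 137 141 140 137 138 137 138 139 139 140 141 140 140 140 142 139 141 141 189 215 213 194 120 115 118 119 117
189 114 113 128 187 214 206 137 100 124 139 137 138 140 138 140 138 139 138 138 137 141 141 139 141 139 141 139 139 174 205 191 124 116 115 116 115 114
```

send_rows:
  commands:
    - [-1.1,-0.3,4,0,0,0]
    - [-1.1,-0.3,9,0,0,0]
    - [-1.1,-0.3,13,0,0,0]
    - [-1.1,-0.3,14,0,0,0]
    - [-1.1,-0.3,14,0,0,0]

```text
time_s: 12.35
eef_pos: [459.6, -350.7, 0.7]
eef_rot: [[0.992, -0.125, -0.0], [-0.125, -0.992, 0.0], [-0.0, -0.0, -1.0]]
force: [0.2, 0.7, -1.6]
finger_gap: 16.0
grip_force: 58.9
```

```bash
python3 - <<'E'
from h import *
c=shot('wrist');s=read_state();print(s['eef_pos'],s['force'])
g=cv2.cvtColor(c['pixels'],cv2.COLOR_RGB2GRAY).astype(int)
for r in range(120,206,4): print(r,' '.join(f'{g[r,x]:3d}' for x in range(212,296,2)))
print('col252',g[115:190,252].tolist())
E
```

```text
[ 459.70491456 -350.78856357    0.88771967] [-0.97682037 -1.45809756 -1.60748084]
120 105 105 105 106 108 107 108 107 106 110 107 106 109 110 106 109 108 111 108 108 112 114 112 109 111 113 111 114 111 111 110 113 114 109 113 113 110 112 113 115 114 112
124 113 116 116 119 115 115 116 118 118 116 118 117 118 117 117 119 117 118 119 119 120 118 117 121 118 120 120 120 122 117 120 120 118 119 120 121 118 120 122 118 120 120
128 115 113 119 116 114 115 114 117 116 117 116 116 115 116 117 114 118 116 116 117 119 119 119 118 121 118 116 120 117 119 117 117 119 118 119 116 116 118 120 121 118 116
132 118 113 114 116 116 117 115 117 118 116 117 118 117 116 118 115 117 116 114 118 117 117 118 119 119 119 118 115 118 118 117 119 123 120 118 117 116 121 118 120 121 119
136 117 115 115 117 114 117 118 117 117 114 116 117 116 116 116 119 114 113 117 116 115 118 114 115 118 119 118 116 116 115 115 117 116 117 118 117 117 118 119 117 118 119
140 116 116 115 114 109 111 112 111 111 110 109 110 112 110 111 112 110 111 111 113 113 111 109 112 110 111 113 112 113 113 113 112 111 113 112 115 114 118 11
[... 2438 characters left out ...]
109 110 109 113 112 111 112 105 118 136 137 138 137 137 136 132 131 130 130 130 141 140 141 138 138 138 135 128 115 113 113 113 114 113 113 112 113 114 116
204 113 113 112 113 114 112 108 111 111 111 105 116 138 137 136 141 140 125  72  68  76  70  68 107 142 137 136 137 138 135 128 116 111 116 113 114 115 114 116 113 114 110
col252 [114, 88, 95, 100, 103, 112, 116, 117, 119, 120, 122, 118, 119, 119, 117, 117, 122, 117, 118, 117, 117, 115, 118, 113, 112, 113, 115, 117, 134, 149, 164, 186, 203, 209, 213, 213, 213, 211, 200, 157, 124, 116, 115, 113, 114, 102, 82, 79, 82, 81, 81, 78, 82, 93, 109, 124, 135, 138, 136, 133, 135, 137, 136, 137, 134, 136, 140, 138, 137, 138, 137, 136, 137, 134, 136]
```

```bash
python3 - <<'E'
from h import *
c=load('wrist');s=read_state();R=np.array(s['eef_rot']);t=np.array(s['eef_pos'])
e=lambda x,y,z:pix(c,[t+R@[x,y,0]+[0,0,z-t[2]]])[0].round(1)
print('stop inner',e(47,0,22),e(46,0,22),e(47,0,20),'outer',e(53,0,20),'bar bot',e(45,0,t[2]+25),e(46,0,t[2]+25),'top',e(45,0,t[2]+42))
E
```

```text
stop inner [250.4 156.3] [250.4 158.3] [250.4 155.4] outer [250.4 143.3] bar bot [250.3 162.1] [250.3 160. ] top [250.1 170.9]
```

send_rows:
  commands:
    - [-0.2,0.4,1,0,0,0]
    - [-0.2,0.4,4,0,0,0]
    - [-0.2,0.4,7,0,0,0]
    - [-0.2,0.4,9,0,0,0]
    - [-0.2,0.4,9,0,0,0]

```text
time_s: 13.02
eef_pos: [459.3, -350.9, -8.4]
eef_rot: [[0.992, -0.125, -0.0], [-0.125, -0.992, 0.0], [-0.0, -0.0, -1.0]]
force: [-0.6, -0.4, -1.2]
finger_gap: 16.2
grip_force: 58.9
```

send_rows:
  commands:
    - [0,0,2,0,0,0]
    - [0,0,4,0,0,0]
    - [0,0,5,0,0,0]
    - [0,0,5,0,0,0]

```text
time_s: 13.52
eef_pos: [459.4, -351.0, -13.2]
eef_rot: [[0.992, -0.125, -0.0], [-0.125, -0.992, 0.0], [-0.0, -0.0, -1.0]]
force: [-0.6, 0.7, -2.2]
finger_gap: 15.5
grip_force: 58.9
```

Inside the pocket with no contact force. Going slowly for the floor.

send_rows:
  commands:
    - [0,0,0.6,0,0,0]
    - [0,0,1.2,0,0,0]
    - [0,0,1.6,0,0,0]
    - [0,0,1.6,0,0,0]

```text
time_s: 14.02
eef_pos: [459.4, -351.1, -14.7]
eef_rot: [[0.992, -0.125, 0.0], [-0.125, -0.992, 0.0], [0.0, -0.0, -1.0]]
force: [0.2, -0.4, -2.7]
finger_gap: 15.8
grip_force: 58.9
```

send_rows:
  commands:
    - [0,0,0.3,0,0,0]
    - [0,0,0.6,0,0,0]
    - [0,0,0.6,0,0,0]

```text
time_s: 14.4
eef_pos: [459.5, -351.1, -14.8]
eef_rot: [[0.992, -0.125, -0.0], [-0.125, -0.992, -0.0], [-0.0, 0.0, -1.0]]
force: [-2.7, 1.7, 6.0]
finger_gap: 16.3
grip_force: 59.7
```

send_rows:
  commands:
    - [0,0,0,0,0,0]
    - [0,0,0,0,0,0]
    - [0,0,0,0,0,0]
    - [0,0,0,0,0,0]
  jaw: 32

```text
time_s: 14.9
eef_pos: [459.4, -351.1, -15.4]
eef_rot: [[0.992, -0.125, -0.0], [-0.125, -0.992, 0.0], [-0.0, 0.0, -1.0]]
force: [-0.1, -0.4, 0.1]
finger_gap: 31.8
grip_force: 0.0
```

send_rows:
  commands:
    - [0,0,-5,0,0,0]
    - [0,0,-20,0,0,0]
    - [0,0,-50,0,0,0]
    - [0,0,-75,0,0,0]
    - [0,0,-75,0,0,0]
    - [0,0,-75,0,0,0]

```text
time_s: 15.65
eef_pos: [459.2, -350.9, 59.7]
eef_rot: [[0.992, -0.125, -0.0], [-0.125, -0.992, 0.0], [-0.0, -0.0, -1.0]]
force: [-0.0, 0.3, -0.9]
finger_gap: 32.0
grip_force: 0.0
```

```bash
python3 - <<'E'
from h import *
c=shot('wrist');s=read_state();R=np.array(s['eef_rot']);t=np.array(s['eef_pos']);print(t,s['force'],s['finger_gap'])
g=cv2.cvtColor(c['pixels'],cv2.COLOR_RGB2GRAY).astype(int)
e=lambda x,y,z:pix(c,[t+R@[x,y,0]+[0,0,z-t[2]]])[0].round(1)
print('if seated: bar top +x',e(45,-9,27),e(45,9,27),'bar bottom',e(45,0,10),' -x end',e(-45,-9,27),e(-45,9,27))
for r in range(110,250,5): print(r,' '.join(f'{g[r,x]:3d}' for x in range(216,292,2)))
print('col252',g[110:170,252].tolist())
E
```

```text
[ 458.95279519 -350.56612893   59.03782385] [ 0.43302811  0.37476994 -0.69928936] 32.22311570076625
if seated: bar top +x [236.3 142.8] [264.1 142.8] bar bottom [250.4 138.8]  -x end [238.1 265.1] [262.6 265.1]
110 101 101 105 102 105 106 103 102 108 107 106 109 107 106 107 105 108 108 108 109 112 110 112 109 112 112 109 112 109 112 111 114 111 112 114 115 116 115
115 120 119 124 122 122 125 125 122 122 122 125 123 125 124 125 122 123 123 126 124 126 126 124 128 126 127 127 122 127 128 126 126 127 126 127 128 128 128
120 119 122 122 119 124 124 122 125 126 125 123 124 121 123 122 122 122 123 123 128 125 126 125 123 127 125 127 128 125 127 127 127 126 124 124 124 125 125
125 120 123 123 122 122 124 120 121 123 121 123 121 123 123 123 120 121 124 122 126 122 125 124 122 121 122 122 123 122 125 126 125 128 125 127 124 124 127
130 121 118 125 121 123 125 153 190 196 198 197 199 197 197 200 201 198 201 201 200 201 201 201 200 204 204 200 201 205 214 187 126 123 127 127 125 127 127
135 120 119 119 120 121 112 174 218 220 218 214 212 212 213 213 215 213 212 212 213 210 212 212 211 212 210 2
[... 3075 characters left out ...]
148 147 144 145 148 149 147 147 146 143 118 110 142 159 147 123 121 119 122 122 120 123 124
240  56  63 118 118 120 117 118 132 203 218 217 131 105 144 143 146 146 139 140 141 148 146 146 144 141 113 134 204 218 211 127 123 121 123 120  77  66  93
245  51  57 105 119 119 117 119 128 198 220 218 140 115 142 143 146 132  73  75  77 104 146 148 142 138 113 138 205 219 204 126 120 124 120 114  68  66  70
col252 [108, 116, 123, 126, 124, 126, 125, 122, 125, 124, 123, 123, 124, 123, 124, 122, 116, 112, 150, 174, 201, 219, 220, 220, 219, 212, 160, 96, 81, 90, 96, 122, 144, 145, 144, 145, 143, 146, 146, 147, 148, 145, 142, 145, 144, 143, 144, 145, 145, 144, 147, 146, 142, 94, 79, 75, 74, 76, 73, 77]
```

The first body is seated: its top edge row and width match a body on the pocket floor, between the cheeks. Now the second spare.

send_rows:
  commands:
    - [0,0,-25,0,0,0]
    - [-2,-15,-55,0,0,0]
    - [-6,-50,-60,0,0,-0.06]
    - [-12,-97,-60,0,0,-0.15]
    - [-18,-147,-60,0,0,-0.25]
    - [-24,-199,-60,0,0,-0.35]
    - [-30,-251,-60,0,0,-0.45]
    - [-37,-303,-60,0,0,-0.55]
    - [-43,-355,-60,0,0,-0.65]
    - [-49,-407,-60,0,0,-0.75]
    - [-56,-459,-60,0,0,-0.85]
    - [-62,-511,-60,0,0,-0.95]
    - [-68,-561,-60,0,0,-1.05]
    - [-74,-606,-60,0,0,-1.1]
    - [-78,-640,-60,0,0,-1.115]
    - [-80,-657,-60,0,0,-1.115]
    - [-80,-657,-60,0,0,-1.115]
    - [-80,-657,-60,0,0,-1.115]
  jaw: 45

```text
time_s: 17.95
eef_pos: [461.9, 309.6, 119.2]
eef_rot: [[0.55, 0.835, -0.001], [0.835, -0.55, -0.001], [-0.001, -0.0, -1.0]]
force: [0.6, 0.4, 0.3]
finger_gap: 44.4
grip_force: 0.0
```

send_rows:
  commands:
    - [0,0,25,0,0,0]
    - [0,0,60,0,0,0]
    - [0,0,85,0,0,0]
    - [0,0,90,0,0,0]
    - [0,0,90,0,0,0]

```text
time_s: 18.58
eef_pos: [462.6, 310.1, 30.1]
eef_rot: [[0.55, 0.835, 0.0], [0.835, -0.55, -0.0], [0.0, 0.0, -1.0]]
force: [0.0, -0.6, 0.7]
finger_gap: 44.7
grip_force: 0.0
```

```bash
python3 - <<'E'
from h import *
c=shot('wrist');s=read_state();R=np.array(s['eef_rot']);t=np.array(s['eef_pos']);print(t,R.round(3).tolist(),s['force'],s['finger_gap'])
g=cv2.cvtColor(c['pixels'],cv2.COLOR_RGB2GRAY).astype(int)
# bar = mid-grey on light table: segment in central window
m=((g<190)&(g>100)).astype(np.uint8);m[260:]=0
n,l,st,ce=cv2.connectedComponentsWithStats(m)
for i in range(1,n):
    if 800<st[i,4]<15000: print(st[i],ce[i].round(1))
e=lambda x,y,z:pix(c,[t+R@[x,y,0]+[0,0,z-t[2]]])[0].round(1)
print('pred top',[e(x,y,17).tolist() for x,y in((45,-9),(45,9),(-45,9),(-45,-9))])
for r in range(100,270,7): print(r,' '.join(f'{g[r,x]:3d}' for x in range(212,294,2)))
E
```

```text
[463.05320764 310.52572324  30.76524761] [[0.55, 0.835, 0.001], [0.835, -0.55, 0.0], [0.001, 0.001, -1.0]] [ 0.60374945 -0.4376174  -0.19108591] 44.74758763687553
pred top [[236.3, 145.2], [266.8, 145.2], [264.8, 277.8], [238.2, 277.8]]
100 179 181 181 178 180 182 180 181 178 182 180 179 178 180 180 178 181 179 181 180 179 180 179 179 180 181 179 181 180 181 181 181 182 181 180 182 178 180 180 180 181
107 182 180 182 181 181 181 180 180 181 179 182 179 180 178 178 180 178 180 181 178 180 181 179 182 182 180 181 180 180 180 181 180 180 179 182 181 180 182 181 180 181
114 179 179 178 180 182 181 180 179 179 181 179 179 180 179 181 180 179 178 180 180 179 181 182 181 181 181 181 178 181 179 177 181 179 179 180 181 181 178 180 182 180
121 181 180 179 180 180 179 178 179 181 180 180 179 181 179 177 183 178 178 180 179 181 180 178 179 179 180 179 179 180 181 179 181 179 181 180 181 179 179 179 179 181
128 181 179 179 178 179 179 179 181 182 181 182 180 181 180 180 179 181 179 179 178 179 177 178 181 176 181 180 181 180 182 179 178 181 178 180 179 182 179 178 180 179
135 180 180 180 179 179
[... 2636 characters left out ...]
 178 180 179 176 177 178 181
247 179 178 177 179 179 178 180 181 178 182 168 136 137 134 135 135 132 132 133 135 133 135 135 135 141 178 181 178 178 180 178 178 177 178 177 178 178 177 178 178 177
254 176 176 177 177 177 180 180 177 179 177 167 133 134 134 134 134 136 134 134 136 140 134 136 131 139 178 180 176 179 179 179 177 178 179 178 176 178 179 178 178 178
261 175 174 172 173 174 177 176 174 179 180 177 134 137 136 135 121  68  70  70  84 134 136 133 132 145 179 177 177 178 180 179 178 177 179 178 179 177 180 178 177 177
268 175 175 175 176 172 175 175 176 178 179 176 138 135 136 133 135 135 134 136 137 137 136 134 130 143 180 178 177 178 176 174 180 178 179 177 179 178 179 178 180 180
```

send_rows:
  commands:
    - [-2,-2,0,0,0,0]
    - [-4.4,-4,5,0,0,0]
    - [-4.4,-4,20,0,0,0]
    - [-4.4,-4,25,0,0,0]
    - [-4.4,-4,25,0,0,0]
    - [-4.4,-4,25,0,0,0]

```text
time_s: 19.38
eef_pos: [456.5, 309.4, 4.7]
eef_rot: [[0.549, 0.836, 0.0], [0.836, -0.549, 0.0], [0.0, 0.0, -1.0]]
force: [0.2, -0.0, -0.8]
finger_gap: 44.9
grip_force: 0.0
```

```bash
python3 - <<'E'
from h import *
c=shot('wrist');s=read_state();R=np.array(s['eef_rot']);t=np.array(s['eef_pos']);print(t,s['force'],s['finger_gap'])
g=cv2.cvtColor(c['pixels'],cv2.COLOR_RGB2GRAY).astype(int)
e=lambda x,y,z:pix(c,[t+R@[x,y,0]+[0,0,z-t[2]]])[0].round(1)
print('pred top',[e(x,y,17).tolist() for x,y in((45,-9),(45,9),(-45,9),(-45,-9))],'bot',e(45,0,0))
for r in(160,180,200,220,240,250,260,270,280,300): print(r,' '.join(f'{g[r,x]:3d}' for x in range(206,300,2)))
print('col246',g[130:180,246].tolist(),g[290:330,246].tolist())
E
```

```text
[456.60605174 309.36906252   4.88117386] [-0.27782759 -0.33566316  0.3094795 ] 44.950279219155846
pred top [[233.8, 154.7], [268.8, 154.8], [266.2, 302.5], [236.3, 302.4]] bot [251.4 148.7]
160 179 178 179 181 181 179 180 178 179 177 179 179 178 180 178 166 127 133 136 138 136 135 137 133 135 128 134 136 133 136 134 132 120 174 178 178 178 181 177 178 179 180 180 177 179 180 179
180 181 179 181 177 180 179 180 176 177 179 181 176 178 177 177 171 127 133 134 139 138 135  73  67  66  69  86 135 134 135 135 133 126 176 178 178 177 176 179 179 180 178 179 177 179 179 180
200 180 181 179 178 180 181 178 178 178 182 180 178 178 179 177 177 125 132 135 137 137 136  74  67  69  68  86 136 133 133 136 129 139 177 177 180 178 178 177 181 179 178 179 176 178 179 178
220 180 180 180 180 179 180 179 179 180 182 176 179 178 178 175 178 133 130 133 132 135 133  77  68  71  67  95 137 134 133 131 128 141 180 178 179 176 177 177 179 179 181 179 181 179 179 178
240 174 177 176 175 178 177 175 178 178 174 176 178 180 178 178 177 145 134 133 135 135 132  81  67  65  68  96 137 136 138 134 131 158 178 17
[... 763 characters left out ...]
76 179 177 176 177 178 176 177 178 178 176 177 181 146
300 171 174 172 174 173 173 173 175 173 172 173 175 175 174 177 174 176 176 178 177 177 179 177 177 179 178 178 180 175 176 177 177 176 179 177 176 176 176 179 179 177 176 176 177 176 175 179
col246 [179, 181, 179, 180, 181, 181, 178, 178, 180, 180, 178, 180, 179, 171, 125, 81, 76, 76, 76, 82, 102, 125, 135, 139, 139, 139, 138, 136, 141, 138, 136, 138, 138, 136, 138, 138, 139, 138, 135, 140, 140, 138, 137, 137, 138, 134, 137, 136, 138, 136] [134, 133, 136, 135, 134, 135, 147, 176, 177, 177, 177, 175, 177, 179, 173, 175, 175, 176, 177, 172, 175, 175, 174, 176, 173, 172, 175, 174, 174, 174, 172, 177, 174, 174, 171, 175, 173, 172, 172, 176]
```

send_rows:
  commands:
    - [2.5,0.3,8,0,0,0]
    - [2.5,0.3,17,0,0,0]
    - [2.5,0.3,24,0,0,0]
    - [2.5,0.3,28,0,0,0]
    - [2.5,0.3,29.5,0,0,0]
    - [2.5,0.3,29.5,0,0,0]
    - [2.5,0.3,29.5,0,0,0]

```text
time_s: 20.3
eef_pos: [458.2, 311.3, -24.5]
eef_rot: [[0.549, 0.836, 0.0], [0.836, -0.549, 0.0], [0.0, 0.0, -1.0]]
force: [0.5, -0.2, 0.1]
finger_gap: 45.2
grip_force: 0.0
```

send_rows:
  commands:
    - [0,0,0,0,0,0]
    - [0,0,0,0,0,0]
    - [0,0,0,0,0,0]
    - [0,0,0,0,0,0]
    - [0,0,0,0,0,0]
  jaw: 0
  newtons: 60

```text
time_s: 20.92
eef_pos: [458.3, 311.3, -24.3]
eef_rot: [[0.549, 0.836, 0.001], [0.836, -0.549, 0.0], [0.0, 0.0, -1.0]]
force: [-1.2, -1.0, 5.5]
finger_gap: 15.9
grip_force: 59.2
```

send_rows:
  commands:
    - [0,0,-3,0,0,0]
    - [0,0,-10,0,0,0]
    - [0,0,-15,0,0,0]
    - [0,0,-15,0,0,0]
    - [0,0,-15,0,0,0]

```text
time_s: 21.55
eef_pos: [457.9, 311.2, -9.8]
eef_rot: [[0.549, 0.836, -0.0], [0.836, -0.549, -0.0], [-0.0, -0.0, -1.0]]
force: [0.7, -0.7, -2.8]
finger_gap: 15.8
grip_force: 58.7
```

send_rows:
  commands:
    - [0,0,-20,0,0,0]
    - [0,0,-60,0,0,0]
    - [0,0,-105,0,0,0]
    - [-6,4,-140,0,0,0.02]
    - [-22,16,-152,0,0,0.07]
    - [-50,37,-152,0,0,0.15]
    - [-85,63,-152,0,0,0.25]
    - [-122,90,-152,0,0,0.36]
    - [-160,118,-152,0,0,0.47]
    - [-198,146,-152,0,0,0.58]
    - [-236,174,-152,0,0,0.69]
    - [-274,202,-152,0,0,0.8]
    - [-310,229,-152,0,0,0.9]
    - [-340,251,-152,0,0,1.0]
    - [-360,266,-152,0,0,1.07]
    - [-372,275,-152,0,0,1.11]
    - [-375,277.5,-152,0,0,1.115]
    - [-375,277.5,-152,0,0,1.115]
    - [-375,277.5,-152,0,0,1.115]

```text
time_s: 23.92
eef_pos: [484.0, -153.7, 142.1]
eef_rot: [[0.992, -0.124, -0.0], [-0.124, -0.992, 0.0], [-0.0, -0.0, -1.0]]
force: [-0.3, 0.9, -1.7]
finger_gap: 15.5
grip_force: 58.9
```

send_rows:
  commands:
    - [0,0,20,0,0,0]
    - [0,0,50,0,0,0]
    - [0,0,80,0,0,0]
    - [0,0,100,0,0,0]
    - [0,0,108,0,0,0]
    - [0,0,110,0,0,0]
    - [0,0,110,0,0,0]

```text
time_s: 24.8
eef_pos: [484.8, -154.8, 33.0]
eef_rot: [[0.992, -0.124, 0.001], [-0.124, -0.992, -0.001], [0.001, 0.001, -1.0]]
force: [-0.2, -0.7, -1.3]
finger_gap: 15.9
grip_force: 58.9
```

```bash
cat > look.py <<'E'
from h import *
c=shot('wrist');s=read_state();R=np.array(s['eef_rot']);t=np.array(s['eef_pos']);print(t,R.round(4).tolist(),s['force'],s['finger_gap'],s['time_s'])
g=cv2.cvtColor(c['pixels'],cv2.COLOR_RGB2GRAY).astype(int)
e=lambda x,y,z:pix(c,[t+R@[x,y,0]+[0,0,z-t[2]]])[0].round(1).tolist()
b=t[2]+24.4
print('bar top',e(45,-9,b+17),e(45,9,b+17),'bot',e(45,-9,b),e(45,9,b),'stop in',e(47,-11,21),e(47,11,21),'out',e(53,-17,20),e(53,17,20))
for r in range(112,204,4): print(r,' '.join(f'{g[r,x]:3d}' for x in range(210,296,2)))
print('col',[(x,g[110:185,x].tolist()) for x in (240,264)])
E
python3 look.py
```

```text
[ 484.84944029 -154.88575472   33.11854356] [[0.9922, -0.1246, 0.0015], [-0.1246, -0.9922, -0.0009], [0.0016, 0.0007, -1.0]] [-0.21348106  0.48516856 -1.6240918 ] 15.483496726661826 24.85
bar top [229.2, 170.4] [271.2, 170.4] bot [231.6, 161.6] [269.2, 161.7] stop in [231.9, 144.5] [269.5, 144.6] out [221.5, 134.0] [279.9, 134.0]
112 220 219 221 219 220 220 217 218 217 218 217 218 218 217 217 217 217 219 216 217 218 217 218 216 218 218 217 217 217 214 217 215 215 217 215 216 215 216 216 216 215 216 217
116  96  98 100  99 100  99 101  98 102 101  99 102 102  99  98  99 102 102 100 102 104 101 101 103 101 103 102 105 102 105 105 102 102 102 102 106 106 104 104 105 104 106 107
120 119 120 120 119 119 121 118 120 118 116 119 121 119 117 119 117 120 119 119 121 121 119 121 119 121 118 117 121 120 122 120 118 120 120 120 121 121 121 123 119 119 121 122
124 117 118 118 118 118 120 121 118 116 116 121 118 121 120 114 118 121 121 121 121 121 118 117 118 117 119 119 119 119 118 120 119 118 118 120 121 119 120 117 120 120 121 120
128 119 119 120 119 117 118 118 115 118 118 120 118 116 116 118 
[... 3333 characters left out ...]
 118, 117, 119, 117, 117, 118, 116, 119, 120, 117, 121, 117, 116, 118, 119, 115, 114, 122, 143, 159, 181, 202, 208, 211, 212, 210, 195, 155, 119, 117, 113, 116, 117, 116, 116, 116, 116, 115, 114, 114, 107, 93, 92, 92, 93, 93, 97, 98, 109, 132, 152, 166, 167, 170, 169, 169, 169, 172, 169, 170, 170, 170, 171, 171, 171, 172]), (264, [222, 223, 217, 150, 99, 96, 105, 107, 113, 118, 121, 119, 118, 115, 119, 119, 113, 120, 119, 117, 119, 118, 116, 116, 112, 114, 121, 142, 163, 181, 202, 211, 210, 208, 207, 193, 141, 120, 118, 119, 117, 116, 116, 113, 116, 113, 114, 115, 114, 105, 96, 91, 94, 93, 94, 93, 95, 109, 133, 149, 166, 165, 167, 165, 166, 167, 169, 164, 166, 168, 168, 171, 170, 170, 170])]
```

send_rows:
  commands:
    - [-1,0,5,0,0,0]
    - [-2,0,13,0,0,0]
    - [-2,0,20,0,0,0]
    - [-2,0,24,0,0,0]
    - [-2,0,25,0,0,0]
    - [-2,0,25,0,0,0]
    - [-2,0,25,0,0,0]
    - [-2,0,25,0,0,0]

```text
time_s: 25.85
eef_pos: [482.3, -154.4, 7.4]
eef_rot: [[0.992, -0.125, 0.0], [-0.125, -0.992, -0.0], [0.0, 0.0, -1.0]]
force: [0.1, 0.3, -2.2]
finger_gap: 15.8
grip_force: 58.9
```

```bash
python3 look.py
```

```text
[ 482.23767872 -154.42132428    7.37351413] [[0.9922, -0.1248, 0.0003], [-0.1248, -0.9922, -0.0002], [0.0003, 0.0002, -1.0]] [-1.24418244 -0.08491617 -3.05912623] 15.817082319340619 25.9
bar top [228.9, 170.7] [270.8, 170.8] bot [231.4, 161.9] [268.9, 162.0] stop in [228.7, 153.4] [271.8, 153.4] out [216.7, 141.3] [283.8, 141.4]
112 186 187 183 152 152 151 150 152 154 147 150 151 152 149 153 153 153 153 153 152 154 153 154 153 153 130 130 128 128 131 130 129 131 128 130 129 130 130 130 130 131 132 132
116 101 101 100 104 102 105 104 102 102 101 102 101 101 102 105 101 103 106 106 103 105 104 106 105 105 105 106 105 106 104 106 107 105 104 107 107 104 108 109 108 107 104 105
120 120 120 119 119 120 120 119 119 120 115 120 116 117 119 115 120 119 119 122 119 119 118 119 118 117 121 120 119 119 119 119 121 116 120 120 118 118 119 118 119 123 118 119
124 118 118 120 118 122 119 122 119 119 116 117 120 116 119 117 118 120 121 118 120 119 119 119 118 118 117 117 118 118 121 117 117 118 119 118 120 120 120 120 119 118 120 119
128 118 118 118 120 118 116 119 120 120 116 116 118 116 119 120 1
[... 3331 characters left out ...]
, 115, 120, 116, 118, 117, 118, 120, 116, 119, 120, 117, 117, 119, 118, 118, 116, 119, 112, 110, 104, 132, 147, 166, 186, 202, 212, 212, 211, 211, 211, 193, 144, 122, 118, 114, 117, 117, 117, 115, 114, 106, 92, 93, 92, 94, 94, 95, 99, 112, 133, 154, 165, 169, 170, 173, 172, 172, 172, 172, 173, 173, 171, 170, 173, 173, 174]), (264, [223, 216, 128, 92, 94, 98, 105, 112, 117, 120, 119, 119, 120, 119, 118, 119, 118, 115, 113, 120, 118, 119, 118, 118, 119, 117, 115, 110, 113, 133, 148, 167, 190, 203, 213, 211, 213, 211, 206, 191, 137, 119, 118, 117, 118, 117, 117, 115, 114, 107, 95, 95, 96, 94, 93, 93, 98, 110, 134, 153, 168, 167, 168, 169, 170, 170, 169, 164, 172, 168, 171, 170, 170, 171, 170])]
```

send_rows:
  commands:
    - [0,0,0,0,0,-0.005]
    - [0,0,0,0,0,-0.005]
    - [0,0,0,0,0,-0.005]
    - [0,0,0,0,0,-0.005]

```text
time_s: 26.4
eef_pos: [482.1, -154.3, 7.2]
eef_rot: [[0.993, -0.12, -0.0], [-0.12, -0.993, 0.0], [-0.0, -0.0, -1.0]]
force: [0.9, 0.0, -2.3]
finger_gap: 15.5
grip_force: 58.9
```

```bash
python3 - <<'E'
from h import *
s=read_state();print(s['eef_pos'],s['force'],s['grip_force'],np.abs(s['dq']).max(),s['time_s']);print(finish_job())
E
```

```text
[ 482.08125185 -154.3259783     7.1612319 ] [ 8.87117346e-01  1.17274089e-03 -2.26966744e+00] 58.89876902103424 0.002380539103250391 26.4
the job is handed in; nothing more can be done
None
```

The job is handed in at 26.4 s: one spare lies fully down and released in one outer pocket, and the other is still gripped, level and lined up over the remaining empty pocket, about 10 mm above its rim by my estimate.

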